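# Pin a stack of vial trays with its locking rod

## Task

Take the long, square-headed locking rod out of the rod stand and push it down through the holes in the middle of the three stacked vial trays, fully home so that its collar rests on the top tray, to pin them together; then let go of it. The trays sit with play in their cradle, so feel for the hole and never push hard against the trays, and leave the short rod and the other things where they are.

Things in the scene. Friction and masses are not known exactly. Their poses are not given: they have to be found in the camera images.
- long_rod: the rod to use: steel, 0.1 to 0.2 kg, hangs upright by its collar. Origin at the middle of its lower tip, z up. Round shank 12 mm across, z = 0 to 62 mm, the lowest 6 mm tapering to a flat nose 9 mm across; collar 26 mm across, z = 62 to 67 mm; above it a square head to grip, 18 x 18 mm, faces across the rod's x and y axes, z = 67 to 101 mm.
- short_rod: spare rod, not to be used: steel, same shank and collar but the shank only 40 mm long, with a round head 20 mm across and 18 mm tall. Hangs in the stand's other hole. Origin at the middle of its lower tip, z up.
- rod_stand: fixed open aluminium bracket, foot 60 x 134 mm (x, y); top plate 46 x 124 mm, upper face 86 mm above the origin, with two 15 mm holes at y = +38 and -38 mm in which the rods hang by their collars, the long one in either. Origin at the centre of the underside, z up.
- cradle: fixed aluminium pan 120 x 154 mm (x, y), rim 20 mm high, floor 8 mm thick; origin at the centre of its underside, z up. In it stand three white trays 90 x 124 x 22 mm, one on another, each with a 14 mm through hole in its middle (rod clearance 1 mm all round). Grey vial caps stand 4 mm proud of the top tray, 27 mm and more from the hole along y; between them it is flat.
- stack_top (a point): point over the cradle's middle at the height of the top tray's upper face; axes as the cradle's. The real hole is up to 10 mm from it along x and y, not measured: the stack stands off-centre and shifts only under about 35 N. The middle tray is off up to 1 mm more and slides under 2.5 N: the rod's nose lines it up. Rod home: tip 62 mm below this point.
- oil_vial: bystander: small glass vial, 28 mm across, 57 mm tall, white cap. Origin at the centre of its underside.
- media_bottle: bystander: brown bottle, 52 mm across, 104 mm tall. Origin at the centre of its underside.
- bench_timer: bystander: small white desk timer, 42 x 66 x 50 mm. Origin at the centre of its underside.

How it is judged:
By the outcome, as a careful person would: the job done as asked, in the order asked, and still so for the second after the job is handed in, with the robot touching nothing.
It also fails if it takes over 72 s, if anything falls off the work surface, if the arm or the gripper's body presses on something with over 40 N, if the wrist force passes 120 N, or if a joint passes its speed limit or range.

## Robot

A 6-joint arm with a two-finger parallel gripper is mounted at the origin on a cart in front of the work surface, level with it; the furniture and walls round the work are solid. World frame = base frame: x ahead of the robot, y to its left, z up, the work surface at z = 0. Lengths are in m, angles in rad, forces in N, time in s.
With the tool pointing down it reaches from about 0.275 to 0.75 m from the base axis. Payload 10.2 kg.
Tool frame: the origin (TCP) lies midway between the tips of the shut fingers; the grasp point (between the pads) lies 19 mm behind it; z points along the fingers, y is the direction in which the jaws open and shut (so a half turn about z gives the same grasp; the last joint's range is limited). The gripper opens to 85 mm and grips with 20 to 120 N. Pads are 22 mm wide; open, the fingers measure 114 mm over their backs; the gripper's body (76 mm by 85 mm) begins 54 mm behind the grasp point. The pads swing forward as they close: fully open they stand 13 mm farther back than shut.
Start: joints at [-1.545, 0.313, 1.498, -0, 1.331, -0.223], TCP at [0.129, -0.509, 0.192] pointing down, gripper open.
Joint ranges: [-2.94, 2.94], [-0.97, 2.17], [0.19, 2.56], [-1.23, 4.37], [0.02, 3.11], [-2.88, 2.88]. Speed limits (rad/s): [2.39, 2.39, 3.01, 3.14, 3.14, 3.14].

## Interface

Orientations are given as a unit quaternion [x, y, z, w].
In Python, from rig import ctrl gives the robot as it stands. The module is installed in compiled form; this text tells all that it offers.
- The arm moves only by the tool arm_command, never from a script. Its arguments are lists of equal length, an entry for each row: "slide": the shift along the tool's x, y, z in mm, a list of three; "delta_rot": the turn, a rotation vector about the tool's x, y, z in degrees, a list of three; "jaw": the finger opening in mm, from 0 to 85.4. In form: {"slide": [[dx, dy, dz], ...], "delta_rot": [[rx, ry, rz], ...], "jaw": [jaw, ...]}. A call has 1 to 10 rows; each row is the pose to reach, as a shift and turn from the pose commanded when the call began, along the tool's axes at that moment; what a row does not reach only later rows make up. A row lasts 1/10 s, in which the tool goes at most 50 mm and 8.59 degrees, less where a joint would pass 70% of its speed; a pose out of reach is approached as far as the arm can. A call with a gripper value outside its range is refused whole. The fingers move at their own pace and stop on an object; "force" is the grip in N (left out, the last holds). Time passes only in rows, so rows that repeat a pose let the fingers close. It gives the time, the measured TCP pose, the force and the opening at its end, in the units of the state.
- ctrl.get_obs(): the state, without advancing time (a new reading comes with each control period).
- ctrl.read_camera(name): name is "side" or "top"; returns a dict with "image" (420x560x3 uint8, red, green, blue), "mtx" (3x3 intrinsics, pixels), "camera_from_world" (4x4, takes a point from world to camera coordinates). Camera axes: x right, y down, z forward; pixel columns grow to the right and rows downward; lengths in m; the calibration is good to about 2 mm. A picture is of the moment at which its call begins. There is no depth.
- ctrl.sign_off(): hands the job in, once; it reports no verdict.
The state is a dict: "clock": time; "joint_pos": joint angles; "dq": joint speeds; "tau": joint torques, N m; "tool_pos": TCP position; "ee_rot": TCP orientation; "wrist_force": force on the tool from outside, world axes, zero at the start; "moment": the same for the moment, N m; "finger_gap": finger opening in m.
Only numpy, scipy, OpenCV 4.12 (cv2) and the standard library are available. Lean on these libraries where they do the work, as an engineer would, in place of code of your own. Each camera call takes 0.05 s, during which the arm holds its last target. There are 200 camera calls.

## Working session

There is one attempt and no reset: what is moved stays moved. The work goes in short steps, Python scripts to look and compute and a tool call to move; the robot and the scene stay as the last step left them, time stands still between calls to the robot, and variables do not carry over. Pictures are saved under pics/ and viewed, about 8 in all and at most 12, crops included, and the job is handed in when it is done.

Besides the shell and the picture viewer there is one more tool, called after "Request:" by a JSON object that holds its "op" and its "data". arm_command: Moves the arm, as the interface text tells. Its arguments: {"type":"object","properties":{"slide":{"type":"array"},"delta_rot":{"type":"array"},"jaw":{"type":"array"},"force":{"type":"number"}},"required":["slide","delta_rot","jaw"]}

```bash
mkdir -p pics; cat > h.py <<'E'
import numpy as np, cv2
from rig import ctrl
def cam(n):
    d=ctrl.read_camera(n); return d["image"],np.array(d["mtx"]),np.array(d["camera_from_world"])
def ray(K,T,u,v):
    R,t=T[:3,:3],T[:3,3]; return -R.T@t, R.T@np.linalg.inv(K)@[u,v,1]
def onz(K,T,u,v,z):
    c,d=ray(K,T,u,v); return c+d*(z-c[2])/d[2]
def proj(K,T,p):
    q=K@(T[:3,:3]@np.asarray(p)+T[:3,3]); return q[:2]/q[2]
def tri(r1,r2):
    (a,d),(b,e)=r1,r2; s=np.linalg.lstsq(np.c_[d,-e],b-a,rcond=None)[0]
    p,q=a+d*s[0],b+e*s[1]; return (p+q)/2,np.linalg.norm(p-q)
E
python3 - <<'E'
from h import *
for n in("top","side"):
    im,K,T=cam(n); cv2.imwrite(f"pics/{n}0.png",im[...,::-1]); np.savez(f"{n}.npz",K=K,T=T)
    print(n,K.round(1).tolist(),ray(K,T,280,210))
o=ctrl.get_obs();print({k:np.round(v,3).tolist() for k,v in o.items()})
E
```

```text
top [[381.8, 0.0, 282.6], [0.0, 381.8, 208.8], [0.0, 0.0, 1.0]] (array([ 0.437181  , -0.01027215,  0.93252644]), array([ 0.07628902,  0.01869892, -0.99693784]))
side [[429.1, 0.0, 281.6], [0.0, 429.1, 210.4], [0.0, 0.0, 1.0]] (array([ 0.52308361, -0.68632582,  0.62959547]), array([-0.03346887,  0.78428281, -0.61951173]))
{'clock': 0.1, 'joint_pos': [-1.545, 0.313, 1.498, -0.0, 1.331, -0.223], 'dq': [0.001, -0.002, -0.002, 0.001, 0.0, -0.0], 'tau': [0.003, -41.289, -26.014, -0.0, 0.003, -0.0], 'tool_pos': [0.129, -0.509, 0.192], 'ee_rot': [0.992, 0.124, 0.0, -0.001], 'wrist_force': [-0.519, 0.07, -0.307], 'moment': [-0.013, 0.035, -0.008], 'finger_gap': 0.085}
```

View pics/top0.png

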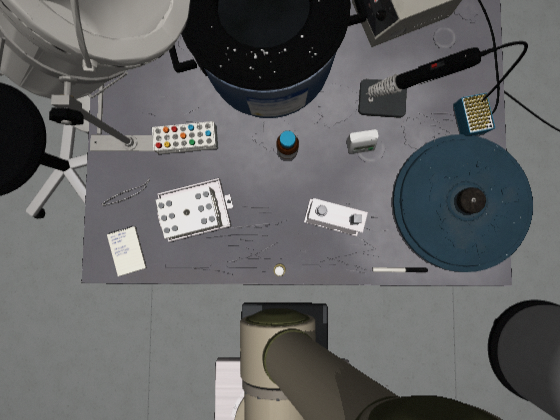

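View pics/side0.png

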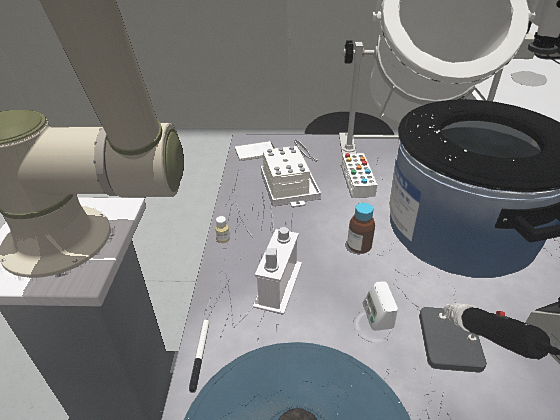

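The top view shows the tray stack at about (192,210), its hole near (187,212), and the rod stand at (337,215). In the side view the nearer head, at (270,258), looks taller. I'll zoom in on both.

```bash
python3 - <<'E'
import cv2,numpy as np
t=cv2.imread("pics/top0.png");s=cv2.imread("pics/side0.png")
f=lambda im,x,y,w,h,W,H:cv2.resize(im[y:y+h,x:x+w],(W,H),interpolation=cv2.INTER_CUBIC)
a=np.hstack([f(t,150,170,90,75,360,300),f(t,295,185,90,75,360,300)])
b=np.hstack([f(s,250,130,90,75,360,300),f(s,240,215,90,75,360,300)])
cv2.imwrite("pics/z0.png",np.vstack([a,b]))
E
```

```text
(no output)
```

View pics/z0.png

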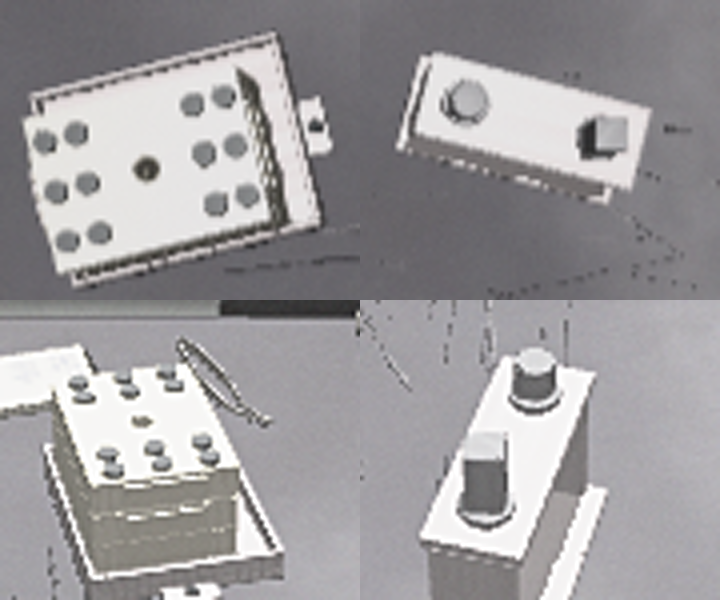

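The square-headed long rod is on the right in the top view, with its head top at about (357,219) in top and (271.5,251.8) in side. The hole is at about (186.8,212.3) in top and (286,160.3) in side. Next I'll measure both.

```bash
python3 - <<'E'
from h import *
t=np.load("top.npz");s=np.load("side.npz")
rt=lambda u,v:ray(t["K"],t["T"],u,v); rs=lambda u,v:ray(s["K"],s["T"],u,v)
print("head tri",tri(rt(357.2,218.7),rs(271.6,251.8)))
print("head z.125",onz(t["K"],t["T"],357.2,218.7,.125),onz(s["K"],s["T"],271.6,251.8,.125))
print("hole tri",tri(rt(186.8,212.2),rs(286,160.3)))
print("hole z.074",onz(t["K"],t["T"],186.8,212.2,.074),onz(s["K"],s["T"],286,160.3,.074))
im=cv2.imread("pics/top0.png"); g=cv2.cvtColor(im,cv2.COLOR_BGR2GRAY)
# caps: dark blobs on white tray
roi=np.zeros_like(g); cv2.fillConvexPoly(roi,np.array([[156,199],[208,186],[219,224],[166,238]]),255)
m=((g<185)&(roi>0)).astype(np.uint8); n,l,st,c=cv2.connectedComponentsWithStats(m)
P=np.array([[*onz(t["K"],t["T"],*c[i],.078)[:2],st[i,4]] for i in range(1,n)]);print(P.round(4), c[1:].round(1).tolist())
# head corners & stand plate edges
b=cv2.resize(im[205:235,340:375],None,fx=20,fy=20,interpolation=cv2.INTER_CUBIC)
gg=cv2.cvtColor(b,cv2.COLOR_BGR2GRAY); print(g[210:230,348:370])
E
```

```text
head tri (array([ 0.48329479, -0.15875874,  0.1219306 ]), np.float64(0.0034876390236407923))
head z.125 [ 0.48139037 -0.15836841  0.125     ] [ 0.48525335 -0.16170257  0.125     ]
hole tri (array([0.49920352, 0.21748743, 0.07125166]), np.float64(0.0044417515480655295))
hole z.074 [0.49679396 0.21653252 0.074     ] [0.50150736 0.21353557 0.074     ]
[[ 0.5493  0.1665  3.    ]
 [ 0.5389  0.1741 31.    ]
 [ 0.5341  0.1919 30.    ]
 [ 0.5402  0.1641  3.    ]
 [ 0.5312  0.1616  3.    ]
 [ 0.526   0.286   1.    ]
 [ 0.5283  0.2782  2.    ]
 [ 0.5171  0.2571 32.    ]
 [ 0.5125  0.2749 33.    ]
 [ 0.5108  0.1668 30.    ]
 [ 0.5065  0.1845 34.    ]
 [ 0.5131  0.1545  1.    ]
 [ 0.4975  0.2168 37.    ]
 [ 0.5033  0.1535  3.    ]
 [ 0.4893  0.2498 30.    ]
 [ 0.4803  0.1474 29.    ]
 [ 0.4845  0.2676 31.    ]
 [ 0.483   0.1595 30.    ]
 [ 0.4782  0.1772 33.    ]
 [ 0.4615  0.2421 29.    ]
 [ 0.4567  0.26   28.    ]
 [ 0.4519  0.2112 53.    ]] [[209.0, 189.0], [205.5, 193.6], [197.6, 195.6], [210.0, 193.0], [211.0, 197.0], [156.0, 199.0], [159.5, 198.0], [168.7, 203.0], [160.7, 205.0], [208.5, 2
[... 1359 characters left out ...]
8 132 133 168 222 225 223 157
  129 124 125 127]
 [229 228  94  65  68  62  68  68  68  70  87 197 201 209 223 224 211 141
  126 123 125 127]
 [228 229 118 102  92 137 146 155 152 113 195 227 227 227 225 225 206 133
  128 127 126 127]
 [227 228 207 204 203 211 214 215 214 206 227 228 228 228 227 227 179 130
  128 127 127 125]
 [225 225 226 227 227 227 227 228 227 227 227 227 227 227 228 228 158 129
  127 127 126 128]
 [226 225 224 225 226 225 227 226 227 226 227 227 227 228 226 214 119 125
  126 128 128 129]
 [166 203 227 226 225 225 225 225 226 226 226 226 226 226 227 206 121 127
  105  89 127 129]
 [114 142 157 177 186 203 226 226 224 225 225 226 226 226 225 177 135 130
  120 111 125  90]]
```

```bash
python3 - <<'E'
from h import *
t=np.load("top.npz");s=np.load("side.npz")
for n,a,b,z in(("head",(357.5,217.6),(271.2,251.4),.125),("hole",(186.2,211.8),(285.6,159.9),.074)):
    print(n,tri(ray(t["K"],t["T"],*a),ray(s["K"],s["T"],*b)),onz(t["K"],t["T"],*a,z),onz(s["K"],s["T"],*b,z))
d=onz(t["K"],t["T"],357.5,213.5,.125)-onz(t["K"],t["T"],357.5,221.5,.125); print("img-up dir",d,np.degrees(np.arctan2(d[1],d[0])))
caps=np.array([[.5389,.1741],[.5341,.1919],[.483,.1595],[.4782,.1772],[.5108,.1668],[.5065,.1845],[.5171,.2571],[.5125,.2749],[.4893,.2498],[.4845,.2676],[.4615,.2421],[.4567,.26]])
print("caps",caps.mean(0)); d=caps[6]-caps[0]; print("tray y yaw",np.degrees(np.arctan2(-d[0],d[1])))
# short-rod top centre for stand yaw; tool target yaw
from scipy.spatial.transform import Rotation as R
o=ctrl.get_obs(); M=R.from_quat(o["ee_rot"]).as_matrix(); print(M.round(4))
tgt=np.array([.482,-.160,.19])-o["tool_pos"]; print("to rod, tool frame mm",(M.T@tgt*1000).round(1))
E
```

```text
head (array([ 0.48411273, -0.15926142,  0.12353447]), np.float64(0.0006172519848122457)) [ 0.48372102 -0.15902287  0.125     ] [ 0.48453041 -0.16074242  0.125     ]
hole (array([0.49912984, 0.21863371, 0.0718129 ]), np.float64(0.0025674662051774137)) [0.49769332 0.21791681 0.074     ] [0.50048808 0.21537926 0.074     ]
img-up dir [ 0.01692961 -0.00016047  0.        ] -0.5430758981250747
caps [0.49775833 0.217125  ]
tray y yaw 14.716376229014962
[[ 9.692e-01  2.462e-01 -0.000e+00]
 [ 2.462e-01 -9.692e-01  1.200e-03]
 [ 3.000e-04 -1.100e-03 -1.000e+00]]
to rod, tool frame mm [ 427.7 -251.     2.3]
```

Request:
{"op": "arm_command", "data": {"slide": [[430,-251,2],[430,-251,2],[430,-251,2],[430,-251,2],[430,-251,2],[430,-251,2],[430,-251,2],[430,-251,2],[430,-251,2],[430,-251,2]], "delta_rot": [[0,0,-75.75],[0,0,-75.75],[0,0,-75.75],[0,0,-75.75],[0,0,-75.75],[0,0,-75.75],[0,0,-75.75],[0,0,-75.75],[0,0,-75.75],[0,0,-75.75]], "jaw": [85,85,85,50,50,50,50,50,50,50], "force": 30}}

```text
clock: 1.1
tool_pos: [0.4854, -0.1577, 0.1902]
ee_rot: [0.706, 0.709, -0.0, -0.0]
wrist_force: [0.1, -0.3, 0.6]
finger_gap: 0.0502
```

```bash
python3 - <<'E'
from h import *
a,K,T=cam("side"); b,K2,T2=cam("top")
f=lambda im,x,y,w,h:cv2.resize(im[y:y+h,x:x+w,::-1],(400,400),interpolation=cv2.INTER_CUBIC)
cv2.imwrite("pics/g1.png",np.hstack([f(a,220,170,110,110),f(b,305,165,100,100)]))
o=ctrl.get_obs();print(o["tool_pos"],o["ee_rot"],o["joint_pos"],proj(K2,T2,o["tool_pos"]),proj(K,T,o["tool_pos"]))
E
```

```text
[ 0.48658121 -0.15573623  0.18985712] [ 7.04994092e-01  7.09212896e-01  4.41153007e-04 -4.51459304e-04] [-5.40046531e-01  2.84047792e-01  1.54321503e+00  1.10931729e-03
  1.31499475e+00 -5.46293867e-01] [361.93159753 214.23558373] [271.55754757 219.99257866]
```

View pics/g1.png

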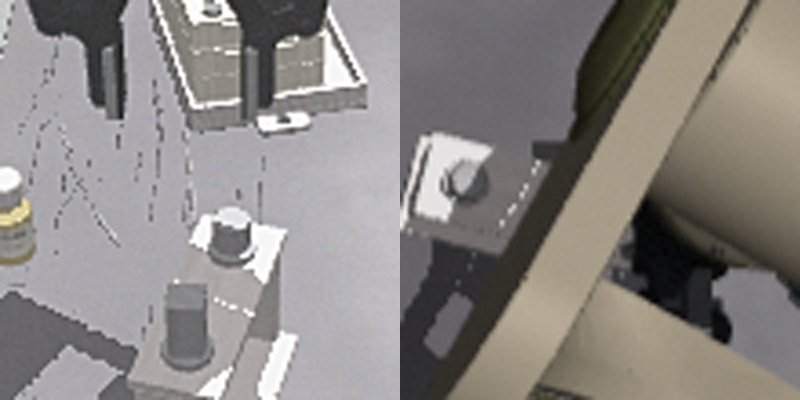

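Request:
{"op": "arm_command", "data": {"slide": [[0,0,0],[0,0,0],[0,0,15],[0,0,30],[0,0,45],[0,0,60],[0,0,70],[0,0,75],[0,0,75],[0,0,75]], "delta_rot": [[0,0,0],[0,0,0],[0,0,0],[0,0,0],[0,0,0],[0,0,0],[0,0,0],[0,0,0],[0,0,0],[0,0,0]], "jaw": [50,50,50,50,50,50,50,50,50,50]}}

```text
clock: 2.2
tool_pos: [0.4844, -0.1601, 0.116]
ee_rot: [0.707, 0.707, 0.0, 0.0]
wrist_force: [-0.3, 0.5, -0.3]
finger_gap: 0.0499
```

Request:
{"op": "arm_command", "data": {"slide": [[0,0,10],[0,0,18],[0,0,23],[0,0,23],[0,0,23],[0,0,23],[0,0,23],[0,0,23],[0,0,23],[0,0,23]], "delta_rot": [[0,0,0],[0,0,0],[0,0,0],[0,0,0],[0,0,0],[0,0,0],[0,0,0],[0,0,0],[0,0,0],[0,0,0]], "jaw": [50,50,50,50,35,25,18,14,14,14], "force": 30}}

```text
clock: 3.2
tool_pos: [0.4842, -0.1597, 0.0925]
ee_rot: [0.707, 0.707, 0.0, 0.0]
wrist_force: [0.1, 0.4, 0.3]
finger_gap: 0.0146
```

Request:
{"op": "arm_command", "data": {"slide": [[0,0,0],[0,0,0],[0,0,0],[0,0,0]], "delta_rot": [[0,0,0],[0,0,0],[0,0,0],[0,0,0]], "jaw": [10,10,10,10], "force": 50}}

```text
clock: 3.6
tool_pos: [0.4842, -0.1597, 0.0924]
ee_rot: [0.707, 0.707, -0.0, -0.0]
wrist_force: [0.1, -0.4, -1.1]
finger_gap: 0.0103
```

The gap went below 18 mm, so the jaws missed the head. I need to look.

```bash
python3 - <<'E'
from h import *
a,K,T=cam("side")
cv2.imwrite("pics/g2.png",cv2.resize(a[190:290,210:340,::-1],(780,600),interpolation=cv2.INTER_CUBIC))
o=ctrl.get_obs();print(o["tool_pos"],proj(K,T,o["tool_pos"]), proj(K,T,[.484,-.16,.125]))
E
```

```text
[ 0.48420673 -0.15969948  0.09238848] [271.53786053 264.56176155] [270.90815377 251.0914945 ]
```

View pics/g2.png

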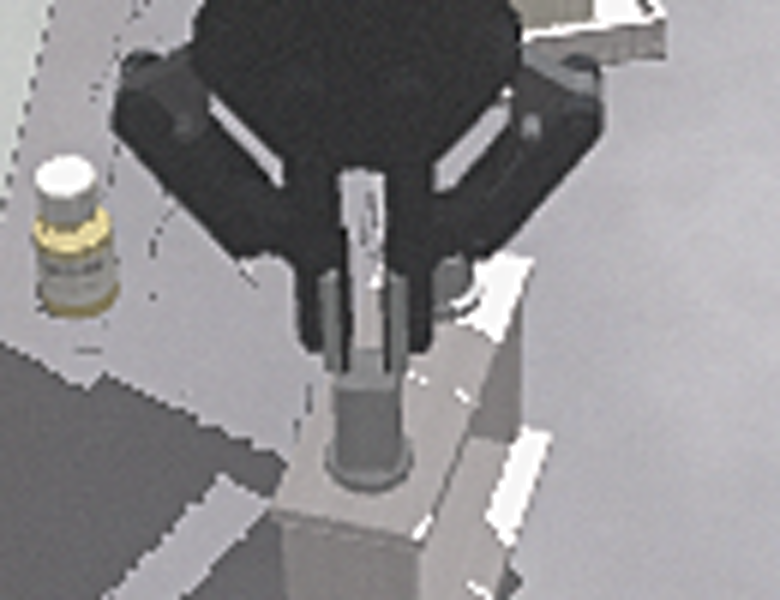

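The fingertips show at about row 250, level with the head top, while the reported TCP (z 0.092) projects to row 264.6. So the tips look roughly 30 mm higher than reported. I'll open, then feel downward gently, checking force and a picture.

Request:
{"op": "arm_command", "data": {"slide": [[0,0,0],[0,0,0],[0,0,0],[0,0,0],[0,0,0],[0,0,0],[0,0,1],[0,0,2],[0,0,3],[0,0,4]], "delta_rot": [[0,0,0],[0,0,0],[0,0,0],[0,0,0],[0,0,0],[0,0,0],[0,0,0],[0,0,0],[0,0,0],[0,0,0]], "jaw": [36,36,36,36,36,36,36,36,36,36]}}

```text
clock: 4.65
tool_pos: [0.4842, -0.1597, 0.0883]
ee_rot: [0.707, 0.707, -0.0, -0.0]
wrist_force: [-0.1, 0.2, -0.0]
finger_gap: 0.0359
```

```bash
python3 - <<'E'
from h import *
a,K,T=cam("side");b,K2,T2=cam("top")
A=cv2.resize(a[200:280,220:320,::-1],(400,320),interpolation=cv2.INTER_CUBIC)
B=cv2.resize(b[170:250,320:420,::-1],(400,320),interpolation=cv2.INTER_CUBIC)
cv2.imwrite("pics/g3.png",np.hstack([A,B]))
o=ctrl.get_obs();print(o["tool_pos"],o["wrist_force"])
for y in(-.16,-.14,-.12):
  for z in (.088,.118): print(y,z,[proj(K,T,[.484+d,y,z]).round(1).tolist() for d in(-.018,.018)])
E
```

```text
[ 0.48412357 -0.15965377  0.08821652] [-0.68449185 -0.19400196 -0.07053536]
-0.16 0.088 [[261.2, 266.3], [281.8, 266.6]]
-0.16 0.118 [[260.5, 253.9], [281.6, 254.2]]
-0.14 0.088 [[261.9, 258.2], [282.1, 258.5]]
-0.14 0.118 [[261.2, 245.9], [281.9, 246.1]]
-0.12 0.088 [[262.6, 250.5], [282.4, 250.7]]
-0.12 0.118 [[262.0, 238.2], [282.2, 238.4]]
```

View pics/g3.png

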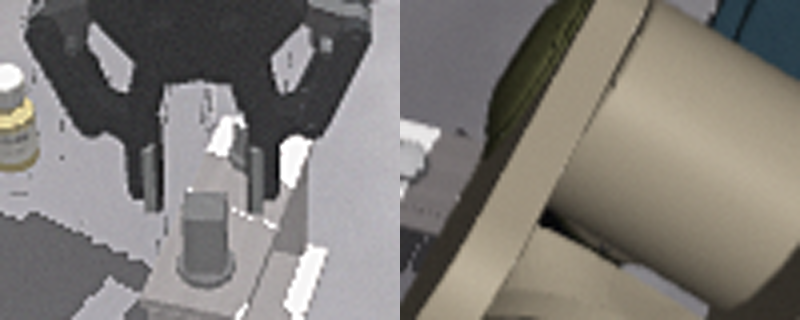

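Request:
{"op": "arm_command", "data": {"slide": [[0,0,1],[0,0,2],[0,0,3],[0,0,4],[0,0,5],[0,0,6]], "delta_rot": [[0,0,0],[0,0,0],[0,0,0],[0,0,0],[0,0,0],[0,0,0]], "jaw": [36,36,36,36,36,36]}}

```text
clock: 5.35
tool_pos: [0.4842, -0.1597, 0.0823]
ee_rot: [0.707, 0.707, -0.0, -0.0]
wrist_force: [-0.5, -0.0, -0.6]
finger_gap: 0.0363
```

Request:
{"op": "arm_command", "data": {"slide": [[0,0,1],[0,0,2],[0,0,3],[0,0,4]], "delta_rot": [[0,0,0],[0,0,0],[0,0,0],[0,0,0]], "jaw": [36,36,36,36]}}

```text
clock: 5.75
tool_pos: [0.4842, -0.1597, 0.0783]
ee_rot: [0.707, 0.707, -0.0, 0.0]
wrist_force: [0.4, 0.7, 0.8]
finger_gap: 0.0361
```

Request:
{"op": "arm_command", "data": {"slide": [[0,0,2],[0,0,4],[0,0,6],[0,0,8],[0,0,9],[0,0,10],[0,0,10]], "delta_rot": [[0,0,0],[0,0,0],[0,0,0],[0,0,0],[0,0,0],[0,0,0],[0,0,0]], "jaw": [36,36,36,36,36,36,36]}}

```text
clock: 6.45
tool_pos: [0.4842, -0.1596, 0.0683]
ee_rot: [0.707, 0.707, -0.0, -0.0]
wrist_force: [-0.5, -0.7, -0.5]
finger_gap: 0.0356
```

```bash
python3 - <<'E'
from h import *
a,K,T=cam("side")
cv2.imwrite("pics/g4.png",cv2.resize(a[210:290,220:320,::-1],(750,600),interpolation=cv2.INTER_CUBIC))
o=ctrl.get_obs();print(o["tool_pos"],o["wrist_force"])
for z in(.085,.095,.105,.115):print(z,[proj(K,T,[.484+d,y,z]).round(1).tolist() for d in(-.018,.018) for y in(-.171,-.16)])
E
```

```text
[ 0.48421363 -0.15970752  0.06838438] [ 0.58671849 -0.24895639  0.52850698]
0.085 [[260.8, 272.1], [261.3, 267.5], [281.6, 272.4], [281.8, 267.8]]
0.095 [[260.6, 268.1], [261.0, 263.5], [281.5, 268.4], [281.7, 263.8]]
0.105 [[260.4, 264.0], [260.8, 259.4], [281.5, 264.2], [281.7, 259.6]]
0.115 [[260.1, 259.8], [260.5, 255.2], [281.4, 260.1], [281.6, 255.5]]
```

View pics/g4.png

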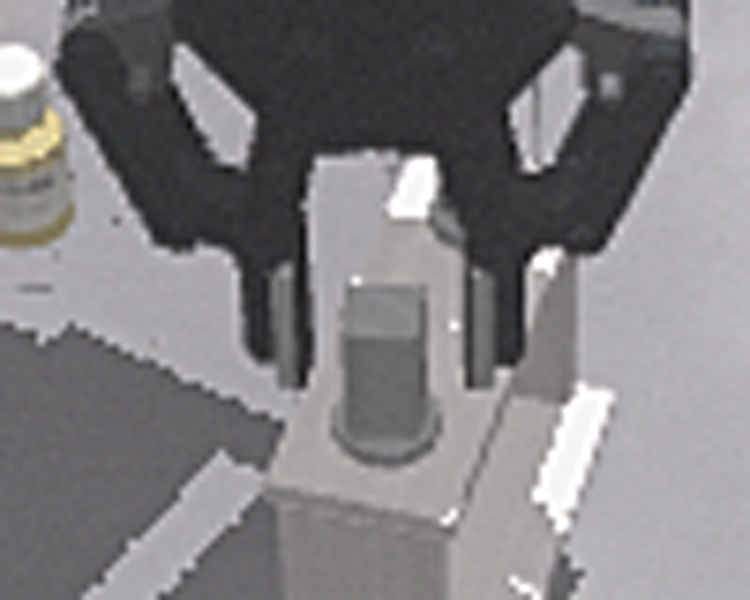

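Request:
{"op": "arm_command", "data": {"slide": [[0,0,2],[0,0,4],[0,0,6],[0,0,7],[0,0,7],[0,0,7],[0,0,7],[0,0,7],[0,0,7],[0,0,7]], "delta_rot": [[0,0,0],[0,0,0],[0,0,0],[0,0,0],[0,0,0],[0,0,0],[0,0,0],[0,0,0],[0,0,0],[0,0,0]], "jaw": [36,36,36,30,25,20,15,12,12,12], "force": 50}}

```text
clock: 7.5
tool_pos: [0.4843, -0.1598, 0.0616]
ee_rot: [0.707, 0.707, 0.0, 0.0]
wrist_force: [-0.3, -1.1, 1.3]
finger_gap: 0.017
```

Request:
{"op": "arm_command", "data": {"slide": [[0,0,0],[0,0,0],[0,0,0],[0,0,0]], "delta_rot": [[0,0,0],[0,0,0],[0,0,0],[0,0,0]], "jaw": [10,10,10,10], "force": 60}}

```text
clock: 7.9
tool_pos: [0.4843, -0.1598, 0.0616]
ee_rot: [0.707, 0.707, 0.0, 0.0]
wrist_force: [-1.4, 0.4, 4.0]
finger_gap: 0.0166
```

The jaws stalled at 16.6 mm on the head. Lifting.

Request:
{"op": "arm_command", "data": {"slide": [[0,0,-5],[0,0,-12],[0,0,-22],[0,0,-34],[0,0,-48],[0,0,-62],[0,0,-76],[0,0,-90],[0,0,-100],[0,0,-100]], "delta_rot": [[0,0,0],[0,0,0],[0,0,0],[0,0,0],[0,0,0],[0,0,0],[0,0,0],[0,0,0],[0,0,0],[0,0,0]], "jaw": [10,10,10,10,10,10,10,10,10,10]}}

```text
clock: 8.9
tool_pos: [0.4848, -0.16, 0.163]
ee_rot: [0.707, 0.707, 0.0, 0.001]
wrist_force: [-0.3, -0.5, -1.1]
finger_gap: 0.0166
```

```bash
python3 - <<'E'
from h import *
a,K,T=cam("side")
cv2.imwrite("pics/g5.png",cv2.resize(a[150:270,210:330,::-1],(600,600),interpolation=cv2.INTER_CUBIC))
o=ctrl.get_obs();print(o["tool_pos"],o["ee_rot"],o["wrist_force"],o["finger_gap"],o["joint_pos"])
p=o["tool_pos"]; print([proj(K,T,[p[0],p[1],p[2]+d]).round(1).tolist() for d in (-.0376,.0244,.0294,.0634)])
E
```

```text
[ 0.48436114 -0.15976369  0.16189963] [7.07063180e-01 7.07150183e-01 1.22957914e-04 5.13056773e-04] [-0.23619953 -0.31130349 -1.15369893] 0.016564928135045863 [-5.48655898e-01  3.05476824e-01  1.59003797e+00 -1.62564733e-06
  1.24502269e+00 -5.48778419e-01]
[[271.1, 251.3], [270.1, 223.3], [270.0, 220.9], [269.4, 204.0]]
```

View pics/g5.png

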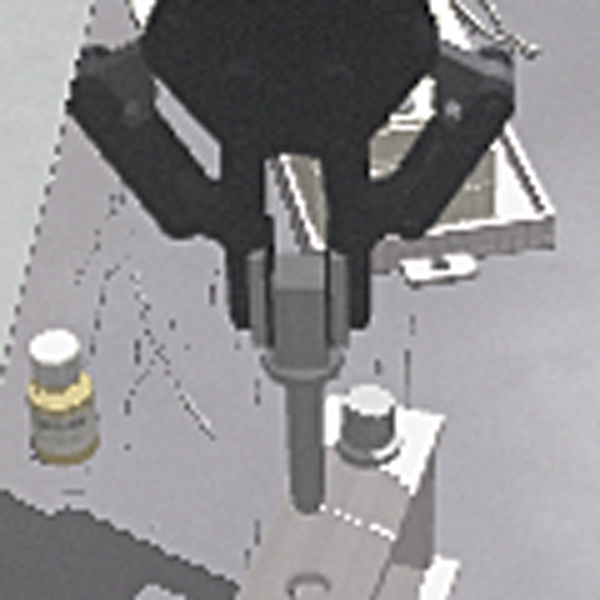

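The rod is held upright. Its tip is at zoom (307,512), which is (271.4,252.4), and my predicted tip is (271.1,251.3). Moving over the stack.

Request:
{"op": "arm_command", "data": {"slide": [[20,1,0],[60,2,0],[105,4,0],[150,6,0],[195,8,0],[240,10,0],[285,11,0],[325,12,0],[355,13.5,0],[377,14,0]], "delta_rot": [[0,0,0],[0,0,-1],[0,0,-3],[0,0,-5],[0,0,-7],[0,0,-9],[0,0,-11],[0,0,-13],[0,0,-14],[0,0,-15]], "jaw": [10,10,10,10,10,10,10,10,10,10]}}

```text
clock: 9.95
tool_pos: [0.4975, 0.2193, 0.1605]
ee_rot: [0.608, 0.794, -0.001, -0.001]
wrist_force: [0.8, -0.3, -0.4]
finger_gap: 0.0171
```

Request:
{"op": "arm_command", "data": {"slide": [[0,0,0],[0,0,0],[0,0,5],[0,0,12],[0,0,20],[0,0,28],[0,0,34],[0,0,36],[0,0,36],[0,0,36]], "delta_rot": [[0,0,0],[0,0,0],[0,0,0],[0,0,0],[0,0,0],[0,0,0],[0,0,0],[0,0,0],[0,0,0],[0,0,0]], "jaw": [10,10,10,10,10,10,10,10,10,10]}}

```text
clock: 10.95
tool_pos: [0.4983, 0.2174, 0.1257]
ee_rot: [0.609, 0.793, 0.0, 0.0]
wrist_force: [-0.1, 0.4, -1.5]
finger_gap: 0.017
```

```bash
python3 - <<'E'
from h import *
a,K,T=cam("side");b,K2,T2=cam("top")
A=cv2.resize(a[110:190,245:325,::-1],(400,400),interpolation=cv2.INTER_CUBIC)
B=cv2.resize(b[170:250,150:230,::-1],(400,400),interpolation=cv2.INTER_CUBIC)
cv2.imwrite("pics/s1.png",np.hstack([A,B]))
o=ctrl.get_obs();p=o["tool_pos"];print(p,o["ee_rot"],o["wrist_force"],o["finger_gap"])
print([proj(k,t,[p[0],p[1],p[2]-.0376]).round(1).tolist() for k,t in((K,T),(K2,T2))])
E
```

```text
[0.49837383 0.21736525 0.12574488] [6.08713733e-01 7.93389855e-01 2.63145721e-04 2.44781414e-04] [ 0.05349603 -0.34596262 -2.19006174] 0.01696807879966943
[[284.7, 154.5], [184.8, 211.0]]
```

View pics/s1.png

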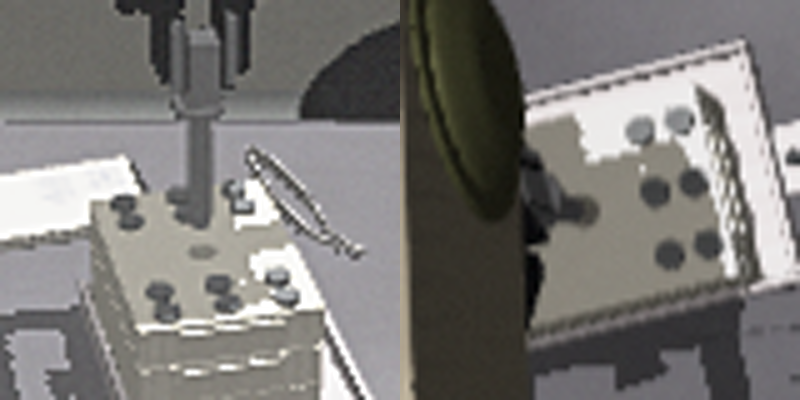

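The rod tip at side (285,155) sits above the hole at (285.2,160), and the top view agrees to within about 2 mm. Feeling down.

Request:
{"op": "arm_command", "data": {"slide": [[0,0,4],[0,0,8],[0,0,11],[0,0,12],[0,0,13],[0,0,13.5],[0,0,14],[0,0,14.5]], "delta_rot": [[0,0,0],[0,0,0],[0,0,0],[0,0,0],[0,0,0],[0,0,0],[0,0,0],[0,0,0]], "jaw": [10,10,10,10,10,10,10,10]}}

```text
clock: 11.85
tool_pos: [0.4982, 0.2173, 0.1109]
ee_rot: [0.609, 0.793, 0.0, 0.0]
wrist_force: [0.7, -0.2, -1.7]
finger_gap: 0.0168
```

Request:
{"op": "arm_command", "data": {"slide": [[0,0,0.3],[0,0,0.6],[0,0,1],[0,0,1]], "delta_rot": [[0,0,0],[0,0,0],[0,0,0],[0,0,0]], "jaw": [10,10,10,10]}}

```text
clock: 12.25
tool_pos: [0.4982, 0.2173, 0.1099]
ee_rot: [0.609, 0.793, -0.0, -0.0]
wrist_force: [-0.2, 0.4, -1.6]
finger_gap: 0.017
```

Request:
{"op": "arm_command", "data": {"slide": [[0,0,0.5],[0,0,1],[0,0,1.5],[0,0,1.5]], "delta_rot": [[0,0,0],[0,0,0],[0,0,0],[0,0,0]], "jaw": [10,10,10,10]}}

```text
clock: 12.65
tool_pos: [0.4981, 0.2173, 0.1083]
ee_rot: [0.609, 0.793, -0.0, -0.0]
wrist_force: [-0.7, 0.2, -1.0]
finger_gap: 0.0166
```

Request:
{"op": "arm_command", "data": {"slide": [[0,0,0.5],[0,0,1],[0,0,1.5],[0,0,1.5]], "delta_rot": [[0,0,0],[0,0,0],[0,0,0],[0,0,0]], "jaw": [10,10,10,10]}}

```text
clock: 13.05
tool_pos: [0.4981, 0.2173, 0.1068]
ee_rot: [0.609, 0.793, -0.0, -0.0]
wrist_force: [0.5, 0.1, -1.1]
finger_gap: 0.0172
```

Request:
{"op": "arm_command", "data": {"slide": [[0,0,0.5],[0,0,1],[0,0,1.5],[0,0,1.5]], "delta_rot": [[0,0,0],[0,0,0],[0,0,0],[0,0,0]], "jaw": [10,10,10,10]}}

```text
clock: 13.45
tool_pos: [0.4981, 0.2173, 0.1053]
ee_rot: [0.609, 0.793, -0.0, -0.0]
wrist_force: [-1.0, -0.2, -1.4]
finger_gap: 0.0168
```

The tip is about 6 mm below the tray face with no contact, so it is in the hole. Continuing gently.

Request:
{"op": "arm_command", "data": {"slide": [[0,0,0.5],[0,0,1],[0,0,1.5],[0,0,2],[0,0,2]], "delta_rot": [[0,0,0],[0,0,0],[0,0,0],[0,0,0],[0,0,0]], "jaw": [10,10,10,10,10]}}

```text
clock: 13.95
tool_pos: [0.4982, 0.2173, 0.1033]
ee_rot: [0.609, 0.793, -0.0, -0.0]
wrist_force: [0.2, 0.3, -1.2]
finger_gap: 0.017
```

Request:
{"op": "arm_command", "data": {"slide": [[0,0,0.5],[0,0,1],[0,0,1.5],[0,0,2],[0,0,2]], "delta_rot": [[0,0,0],[0,0,0],[0,0,0],[0,0,0],[0,0,0]], "jaw": [10,10,10,10,10]}}

```text
clock: 14.45
tool_pos: [0.4982, 0.2173, 0.1013]
ee_rot: [0.609, 0.793, -0.0, -0.0]
wrist_force: [-0.4, -0.2, -0.8]
finger_gap: 0.0168
```

Request:
{"op": "arm_command", "data": {"slide": [[0,0,0.5],[0,0,1],[0,0,1.5],[0,0,2],[0,0,2]], "delta_rot": [[0,0,0],[0,0,0],[0,0,0],[0,0,0],[0,0,0]], "jaw": [10,10,10,10,10]}}

```text
clock: 14.95
tool_pos: [0.4982, 0.2173, 0.0993]
ee_rot: [0.609, 0.793, -0.0, -0.0]
wrist_force: [0.2, -0.6, -1.7]
finger_gap: 0.017
```

Request:
{"op": "arm_command", "data": {"slide": [[0,0,1],[0,0,2],[0,0,3],[0,0,4],[0,0,5],[0,0,6],[0,0,7],[0,0,7.5],[0,0,8]], "delta_rot": [[0,0,0],[0,0,0],[0,0,0],[0,0,0],[0,0,0],[0,0,0],[0,0,0],[0,0,0],[0,0,0]], "jaw": [10,10,10,10,10,10,10,10,10]}}

```text
clock: 15.85
tool_pos: [0.4982, 0.2173, 0.0913]
ee_rot: [0.609, 0.793, -0.0, -0.0]
wrist_force: [-0.6, 0.9, -2.0]
finger_gap: 0.0169
```

Request:
{"op": "arm_command", "data": {"slide": [[0,0,0.5],[0,0,1],[0,0,1.5],[0,0,2],[0,0,2.5],[0,0,3],[0,0,3]], "delta_rot": [[0,0,0],[0,0,0],[0,0,0],[0,0,0],[0,0,0],[0,0,0],[0,0,0]], "jaw": [10,10,10,10,10,10,10]}}

```text
clock: 16.55
tool_pos: [0.4982, 0.2173, 0.0883]
ee_rot: [0.609, 0.793, -0.0, -0.0]
wrist_force: [0.7, -0.0, -0.6]
finger_gap: 0.0167
```

Request:
{"op": "arm_command", "data": {"slide": [[0,0,0.5],[0,0,1],[0,0,1.5],[0,0,2],[0,0,2.5],[0,0,3],[0,0,3]], "delta_rot": [[0,0,0],[0,0,0],[0,0,0],[0,0,0],[0,0,0],[0,0,0],[0,0,0]], "jaw": [10,10,10,10,10,10,10]}}

```text
clock: 17.25
tool_pos: [0.4982, 0.2173, 0.0853]
ee_rot: [0.609, 0.793, -0.0, -0.0]
wrist_force: [-0.2, -0.3, -1.5]
finger_gap: 0.0166
```

Request:
{"op": "arm_command", "data": {"slide": [[0,0,0.5],[0,0,1],[0,0,1.5],[0,0,2],[0,0,2.5],[0,0,3],[0,0,3]], "delta_rot": [[0,0,0],[0,0,0],[0,0,0],[0,0,0],[0,0,0],[0,0,0],[0,0,0]], "jaw": [10,10,10,10,10,10,10]}}

```text
clock: 17.95
tool_pos: [0.4982, 0.2173, 0.0823]
ee_rot: [0.609, 0.793, -0.0, -0.0]
wrist_force: [-0.3, 0.7, -1.3]
finger_gap: 0.0165
```

Request:
{"op": "arm_command", "data": {"slide": [[0,0,1],[0,0,2],[0,0,3],[0,0,4],[0,0,5],[0,0,6],[0,0,7],[0,0,8],[0,0,9],[0,0,10]], "delta_rot": [[0,0,0],[0,0,0],[0,0,0],[0,0,0],[0,0,0],[0,0,0],[0,0,0],[0,0,0],[0,0,0],[0,0,0]], "jaw": [10,10,10,10,10,10,10,10,10,10]}}

```text
clock: 18.95
tool_pos: [0.4982, 0.2173, 0.0723]
ee_rot: [0.609, 0.793, 0.0, 0.0]
wrist_force: [0.7, -0.3, -1.2]
finger_gap: 0.0167
```

Request:
{"op": "arm_command", "data": {"slide": [[0,0,0.5],[0,0,1],[0,0,1.5],[0,0,2],[0,0,2.5],[0,0,3],[0,0,3.5],[0,0,4],[0,0,4]], "delta_rot": [[0,0,0],[0,0,0],[0,0,0],[0,0,0],[0,0,0],[0,0,0],[0,0,0],[0,0,0],[0,0,0]], "jaw": [10,10,10,10,10,10,10,10,10]}}

```text
clock: 19.85
tool_pos: [0.4982, 0.2173, 0.0683]
ee_rot: [0.609, 0.793, -0.0, -0.0]
wrist_force: [0.0, 0.5, -0.8]
finger_gap: 0.0166
```

Request:
{"op": "arm_command", "data": {"slide": [[0,0,0.5],[0,0,1],[0,0,1.5],[0,0,2],[0,0,2.5],[0,0,3],[0,0,3.5],[0,0,4],[0,0,4]], "delta_rot": [[0,0,0],[0,0,0],[0,0,0],[0,0,0],[0,0,0],[0,0,0],[0,0,0],[0,0,0],[0,0,0]], "jaw": [10,10,10,10,10,10,10,10,10]}}

```text
clock: 20.75
tool_pos: [0.4982, 0.2173, 0.0643]
ee_rot: [0.609, 0.793, -0.0, -0.0]
wrist_force: [-0.0, -0.1, -2.3]
finger_gap: 0.017
```

Request:
{"op": "arm_command", "data": {"slide": [[0,0,1],[0,0,2],[0,0,3],[0,0,4],[0,0,5],[0,0,6],[0,0,6.5],[0,0,7]], "delta_rot": [[0,0,0],[0,0,0],[0,0,0],[0,0,0],[0,0,0],[0,0,0],[0,0,0],[0,0,0]], "jaw": [10,10,10,10,10,10,10,10]}}

```text
clock: 21.55
tool_pos: [0.4982, 0.2173, 0.0573]
ee_rot: [0.609, 0.793, -0.0, -0.0]
wrist_force: [-0.3, -0.9, -1.4]
finger_gap: 0.0169
```

Request:
{"op": "arm_command", "data": {"slide": [[0,0,1],[0,0,2],[0,0,3],[0,0,4],[0,0,5],[0,0,5.5],[0,0,6],[0,0,6]], "delta_rot": [[0,0,0],[0,0,0],[0,0,0],[0,0,0],[0,0,0],[0,0,0],[0,0,0],[0,0,0]], "jaw": [10,10,10,10,10,10,10,10]}}

```text
clock: 22.35
tool_pos: [0.4982, 0.2173, 0.0513]
ee_rot: [0.609, 0.793, -0.0, -0.0]
wrist_force: [1.6, -0.4, -2.0]
finger_gap: 0.0166
```

Request:
{"op": "arm_command", "data": {"slide": [[0,0,0.3],[0,0,0.6],[0,0,0.9],[0,0,0.9]], "delta_rot": [[0,0,0],[0,0,0],[0,0,0],[0,0,0]], "jaw": [10,10,10,10]}}

```text
clock: 22.75
tool_pos: [0.4982, 0.2173, 0.0505]
ee_rot: [0.609, 0.793, -0.0, -0.0]
wrist_force: [-0.2, -0.4, -1.6]
finger_gap: 0.0164
```

Request:
{"op": "arm_command", "data": {"slide": [[0,0,0.2],[0,0,0.4],[0,0,0.6],[0,0,0.6]], "delta_rot": [[0,0,0],[0,0,0],[0,0,0],[0,0,0]], "jaw": [10,10,10,10]}}

```text
clock: 23.15
tool_pos: [0.4982, 0.2173, 0.0499]
ee_rot: [0.609, 0.793, 0.0, 0.0]
wrist_force: [0.3, -0.6, -1.2]
finger_gap: 0.0166
```

Request:
{"op": "arm_command", "data": {"slide": [[0,0,0.2],[0,0,0.4],[0,0,0.4]], "delta_rot": [[0,0,0],[0,0,0],[0,0,0]], "jaw": [10,10,10]}}

```text
clock: 23.45
tool_pos: [0.4982, 0.2173, 0.0495]
ee_rot: [0.609, 0.793, -0.0, -0.0]
wrist_force: [-0.4, 0.0, -0.6]
finger_gap: 0.0171
```

Request:
{"op": "arm_command", "data": {"slide": [[0,0,0.2],[0,0,0.4],[0,0,0.4]], "delta_rot": [[0,0,0],[0,0,0],[0,0,0]], "jaw": [10,10,10]}}

```text
clock: 23.75
tool_pos: [0.4982, 0.2173, 0.0491]
ee_rot: [0.609, 0.793, 0.0, -0.0]
wrist_force: [0.8, 0.0, -2.0]
finger_gap: 0.0167
```

Request:
{"op": "arm_command", "data": {"slide": [[0,0,0.2],[0,0,0.4],[0,0,0.4]], "delta_rot": [[0,0,0],[0,0,0],[0,0,0]], "jaw": [10,10,10]}}

```text
clock: 24.05
tool_pos: [0.4982, 0.2173, 0.0487]
ee_rot: [0.609, 0.793, 0.0, 0.0]
wrist_force: [0.3, -0.7, -1.9]
finger_gap: 0.0171
```

Request:
{"op": "arm_command", "data": {"slide": [[0,0,0.2],[0,0,0.4],[0,0,0.4]], "delta_rot": [[0,0,0],[0,0,0],[0,0,0]], "jaw": [10,10,10]}}

```text
clock: 24.35
tool_pos: [0.4982, 0.2173, 0.0486]
ee_rot: [0.609, 0.793, 0.0, 0.0]
wrist_force: [-2.0, -0.5, 3.1]
finger_gap: 0.0169
```

The collar contact is felt (+3 N, about 4.5 N over baseline), within 1 mm of the expected home height. Releasing and withdrawing.

Request:
{"op": "arm_command", "data": {"slide": [[0,0,0],[0,0,0],[0,0,0],[0,0,0],[0,0,0],[0,0,0]], "delta_rot": [[0,0,0],[0,0,0],[0,0,0],[0,0,0],[0,0,0],[0,0,0]], "jaw": [20,26,34,40,40,40]}}

```text
clock: 24.95
tool_pos: [0.4982, 0.2173, 0.0483]
ee_rot: [0.609, 0.793, -0.0, -0.0]
wrist_force: [0.0, 0.1, 0.9]
finger_gap: 0.04
```

Request:
{"op": "arm_command", "data": {"slide": [[0,0,-3],[0,0,-8],[0,0,-16],[0,0,-28],[0,0,-42],[0,0,-60],[0,0,-80],[0,0,-100],[0,0,-115],[0,0,-120]], "delta_rot": [[0,0,0],[0,0,0],[0,0,0],[0,0,0],[0,0,0],[0,0,0],[0,0,0],[0,0,0],[0,0,0],[0,0,0]], "jaw": [40,40,40,40,40,40,40,40,40,40]}}

```text
clock: 25.95
tool_pos: [0.4989, 0.2175, 0.1708]
ee_rot: [0.609, 0.793, 0.001, 0.001]
wrist_force: [-0.7, 0.3, -0.2]
finger_gap: 0.0406
```

```bash
python3 - <<'E'
from h import *
a,K,T=cam("side")
A=cv2.resize(a[110:210,240:340,::-1],(400,400),interpolation=cv2.INTER_CUBIC)
B=cv2.resize(a[200:320,220:340,::-1],(400,400),interpolation=cv2.INTER_CUBIC)
cv2.imwrite("pics/f1.png",np.hstack([A,B]))
o=ctrl.get_obs();print(o["clock"],o["tool_pos"],o["wrist_force"],o["finger_gap"])
print([proj(K,T,[.4982,.2173,z]).round(1).tolist() for z in(.074,.079,.113)])
E
```

```text
26.0 [0.49879091 0.21745658 0.17043205] [ 0.94463473 -0.64962266  0.43345256] 0.039865125721326014
[[284.7, 159.5], [284.7, 157.7], [284.6, 145.5]]
```

View pics/f1.png

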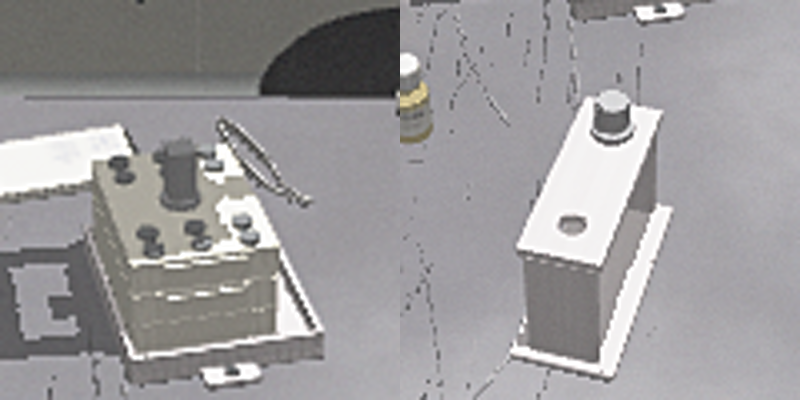

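The rod stands upright with its collar on the top tray. Collar centre is at about (285,160) and head top at about (285,145.5), both as predicted for home. The short rod is still in the stand. Handing in.

```bash
python3 -c "
from rig import ctrl
print(ctrl.sign_off())"
```

```text
the job is handed in; nothing more can be done
None
```

The long rod is down through all three trays with its collar on the top tray. I let go of it, withdrew the gripper clear of everything, and handed the job in at about 26 s.

**Insertion:** No contact above sensor noise (about 2 N) was felt in any tray on the way down. The collar then touched the top tray at about 3 N, roughly 1 mm lower than I had computed. I took that as fully home.

**Final picture:** The rod stands upright, with its collar and head where I predicted for fully home. The trays show no visible shift. The short rod is still in its stand hole and the oil vial looks undisturbed. The media bottle and bench timer were outside the final picture, and the arm did not go near them.

**What disagreed:**
- **First grasp:** The jaws closed on nothing because the fingertips looked about 30 mm higher in the camera than the reported TCP height. I felt down a further 30 mm or so without touching anything, then gripped the head.
- **Head width:** The gripper read 16.6–17 mm on the 18 mm head, but it held without visible slip.
- **Hole position:** The two cameras differed by about 3 mm on the hole. The rod still went in on the first try.

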